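Set up the turbidity bench on the optical rail

ROBOT

A 6-joint arm with a two-finger parallel gripper is mounted at the origin on a cart in front of the work surface, level with it; the furniture and walls round the work are solid. World frame = base frame: x ahead of the robot, y to its left, z up, the work surface at z = 0. Lengths are in m, angles in rad, forces in N, time in s.
With the tool pointing down it reaches from about 0.3 to 0.875 m from the base axis. Payload 6.4 kg.
Tool frame: the origin (TCP) lies on the centre line of the jaws, within the pads' length; the fingertips stand 25 mm ahead of it and the grasp point (between the pads) lies 6 mm ahead of it (ctrl.tip_reach is the distance from the TCP to the fingertips, in m); z points along the fingers, y is the line along which they close (so a half turn about z gives the same grasp; the last joint's range is limited). The gripper opens to 85 mm and grips with 20 to 120 N. Pads are 22 mm wide; open, the fingers measure 114 mm over their backs; the gripper's body (76 mm by 85 mm) begins 54 mm behind the grasp point. The pads swing forward as they close: fully open they stand 13 mm farther back than shut.
Start: joints at [-1.43, 0.181, 1.607, -0, 1.354, -0.206], TCP at [0.195, -0.541, 0.222] pointing down, gripper open.
Joint ranges: [-2.99, 2.99], [-0.89, 2.07], [0.3, 2.58], [-1.14, 4.28], [0, 2.63], [-3.12, 3.12]. Speed limits (rad/s): [2.57, 2.57, 3.01, 3.14, 3.14, 3.14].

INTERFACE

Orientations are given as a unit quaternion [w, x, y, z].
In Python, from bench import ctrl gives the robot as it stands.
- The arm moves only by the tool servo_tool, never from a script. Its argument "motion" is a list that holds one entry, the list of rows, each a list of 5 numbers: the shift along the tool's x, y, z in cm, then the turn about the tool's z in degrees, then the closure, from -1 (fully open) to 1 (shut). In form: [[[dx, dy, dz, twist, claw], ...]]. A call has 1 to 5 rows; each row is the pose to reach, as a shift and turn from the pose commanded when the call began, along the tool's axes at that moment; what a row does not reach only later rows make up. A row lasts 1/10 s, in which the tool goes at most 50 mm and 8.59 degrees, less where a joint would pass 70% of its speed; a pose out of reach is approached as far as the arm can. A call with a gripper value outside its range is refused whole. The fingers move at their own pace and stop on an object; the grip force is fixed at half the most. Time passes only in rows, so rows that repeat a pose let the fingers close. It gives the time, the measured TCP pose, the force, the opening and the grip force at its end, in the units of the state.
- ctrl.get_obs(): the state, without advancing time (a new reading comes with each control period).
- ctrl.camera(name): name is "side" or "top" or "wrist"; returns a dict with "pixels" (480x640x3 uint8, red, green, blue), "depth" (480x640 float32, m along the optical axis (not along the pixel's ray), 0 where there is no reading), "fx", "fy", "cx", "cy" (pixels), "k1" (the pictures are not rectified: a ray, as slopes to the right and down, at radius r is drawn at 1 + k1 r^2 times it, then the intrinsics apply), "R" (3x3) and "t" (3): a world point X has camera coordinates R X + t; the wrist camera has in their place "hand_eye" (4x4, takes a point from camera to tool coordinates, whose origin is the TCP and whose axes are the flange's). Camera axes: x right, y down, z forward; pixel columns grow to the right and rows downward; lengths in m; the calibration is good to about 2 mm. A picture is of the moment at which its call begins: read the wrist's pose just before it.
- ctrl.hand_in(): hands the job in; it is judged then, once.
The state is a dict: "time_s": time; "q": joint angles; "dq": joint speeds; "joint_efforts": joint torques, N m; "eef_pos": TCP position; "eef_rot": TCP orientation; "wrist_force": force on the tool from outside, world axes, zero at the start; "torque": the same for the moment, N m; "opening": opening from 0.0 (shut) to 1.0 (fully open); "grasp_force": force on a finger pad.
Only numpy, scipy, OpenCV 4.12 (cv2) and the standard library are available. Lean on these libraries where they do the work, as an engineer would, in place of code of your own. Each camera call takes 0.05 s, during which the arm holds its last target. There are 200 camera calls.

TASK

Set up the turbidity measurement on the optical rail: drop the three carriers onto the rail, fully down astride it, in beam order from the lamp to the integrating sphere - the lens 90 mm from the lamp, the vial holder next, 65 mm behind the lens at its focus, and the slit 90 mm in front of the sphere (all centre to centre) - and stand the capped vial upright in the holder's pocket. Look which end of the rail the lamp is on this time, and leave the spare mirror standing where it is.

Things in the scene. Friction and masses are not known exactly. Their poses are not given: they have to be found in the camera images.
- rail: Fixed aluminium rail, 432 mm long, lying roughly across the robot's view. Origin: its middle, on the table; x along it, z up. Foot 70 mm wide, 5 high; on it a bar 40 wide, top 18 above the table, upper edges bevelled 4 mm (as are the carriers' lower inner edges). A carrier fully down rests on the bar's top, its origin 6 mm above the table, with 2 mm play to each side.
- lamp: Lamp, fixed on the rail near one end (which end varies): black finned drum 55 mm across on a saddle carrier, a small round port on both sides along the rail, top 108 mm above the table. Origin: on the drum's axis, underside of its carrier, 6 mm above the table.
- sphere: Integrating sphere (the detector), fixed on the rail near the other end: white ball 54 mm across on a saddle carrier, black detector can on top (to 99 mm above the table), a port on both sides along the rail. Origin: below the ball's centre, underside of its carrier, 6 mm above the table.
- lens: Black saddle carrier, 44 mm along the beam (x) by 60 across (y), plate top at 22; channel below along x, 44 wide, 12 deep. Origin: centre of underside, z up; either way round serves. On it a round black lens cell, 42 mm across, 14 thick, centre at 50, top at 71; flat side lugs from 37 to 63 make it 48 wide across y: grip there. Thumbscrew sticks out 12 mm at +y. About 0.22 kg.
- slit: Black saddle carrier, 44 mm along the beam (x) by 60 across (y), plate top at 22; channel below along x, 44 wide, 12 deep. Origin: centre of underside, z up; either way round serves. On it a square black frame, 48 wide (y: grip there), 12 thick, from 26 to 74, with bright blades and a vertical slit; screw on top to 87. Thumbscrew sticks out 12 mm at +y. About 0.22 kg.
- holder: Black saddle carrier, 44 mm along the beam (x) by 60 across (y), plate top at 22; channel below along x, 44 wide, 12 deep. Origin: centre of underside, z up; either way round serves. On it an aluminium block 42 x 42, from 22 to 42 (grip its sides), round pocket 29 wide in its top on the axis, bevelled, floor at 27. Thumbscrew sticks out 12 mm at +y. About 0.24 kg.
- vial: Glass sample vial with a white cap, standing on the table: 23 mm across, 45 mm high (cap from 36 mm up). Origin: centre of its underside, z up. About 30 g. In the holder's pocket its top 30 mm stand out.
- mirror: Bystander: spare round mirror in a square black frame on a post with a round foot, 56 x 56 x 96 mm, loose on the table, not on a carrier. Origin: near the centre of its foot. Not to be moved.
Mind the look-alikes: they are no part of the job. What is shaped like the lens but red is not meant.

How it is judged:
At the end, for the whole second after the job is handed in: Carriers fully down astride the rail; lens 90 mm from lamp, slit 90 mm from sphere, holder 65 mm from lens on the side away from the lamp (centre to centre, within 10 mm); vial upright on the pocket's floor; mirror upright within 20 mm of its start; all released and at rest (z of lens in the frame of rail between 0.003 and 0.009 m and y of lens in the frame of rail between -0.006 and 0.006 m and angle between each of lens, slit, holder's own z axis and vertical below 0.07 rad and linear speed of each of lens, slit, holder, vial below 0.01 m/s and z of slit in the frame of rail between 0.003 and 0.009 m and y of slit in the frame of rail between -0.006 and 0.006 m and z of holder in the frame of rail between 0.003 and 0.009 m and y of holder in the frame of rail between -0.006 and 0.006 m and horizontal distance between lens and lamp between 0.08 and 0.1 m and horizontal distance between slit and sphere between 0.08 and 0.1 m and horizontal distance between holder and lens between 0.055 and 0.075 m and horizontal distance between holder and lamp above 0.13 m and horizontal distance between vial and holder below 0.006 m and z of vial in the frame of holder between 0.022 and 0.031 m and angle between vial's own z axis and vertical below 0.15 rad and distance of mirror from where it was at the start of the episode below 0.02 m and angle between mirror's own z axis and vertical below 0.1 rad); the robot touches nothing.
It fails at once if the spare mirror is moved more than 20 mm or tipped (distance of mirror from where it was at the start of the episode above 0.02 m or angle between mirror's own z axis and vertical above 0.2 rad).
It also fails if it takes over 106 s, if anything falls off the work surface, if the arm or the gripper's body presses on something with over 40 N, if the wrist force passes 120 N, or if a joint passes its speed limit or range.

## Working session

There is one attempt and no reset: what is moved stays moved. The work goes in short steps, Python scripts to look and compute and a tool call to move; the robot and the scene stay as the last step left them, time stands still between calls to the robot, and variables do not carry over. Pictures are saved under pics/ and viewed, at most 14 in all, crops included, and the job is handed in when it is done.

Besides the shell and the picture viewer there is one more tool, called after "Call:" by a JSON object that holds its "op" and its "data". servo_tool: Moves the arm, as the interface text tells. Its arguments: {"type":"object","properties":{"motion":{"type":"array"}},"required":["motion"]}

```bash
ls; mkdir -p pics
python3 - <<'E'
from bench import ctrl
import cv2,numpy as np
for n in ("top","side"):
    c=ctrl.camera(n); np.savez(f"pics/{n}0.npz",**{k:v for k,v in c.items()})
    cv2.imwrite(f"pics/{n}0.png",c["pixels"][:,:,::-1])
    print(n,c["fx"],c["cx"],c["cy"],c["k1"],np.round(c["R"],3).tolist(),np.round(c["t"],3))
o=ctrl.get_obs();print(o)
E
```

```text
pics
top 466.7358538441607 323.64145378998614 238.10053267826024 -0.12644791049459653 [[0.028, -1.0, -0.001], [-0.994, -0.028, -0.104], [0.104, 0.004, -0.995]] [0.018 0.502 1.21 ]
side 499.578786891484 315.39453237342855 238.27771719198216 0.029857546742393062 [[-0.923, -0.386, 0.01], [-0.226, 0.519, -0.824], [0.312, -0.763, -0.566]] [0.478 0.135 0.925]
{'time_s': 0.1, 'q': array([-1.43028162e+00,  1.81464822e-01,  1.60790134e+00,  3.60315739e-07,
        1.35381552e+00, -2.06296047e-01]), 'dq': array([-3.24747332e-04, -9.71500914e-04, -3.24112189e-03,  3.22882350e-05,
       -5.80533870e-04,  5.70383436e-04]), 'joint_efforts': array([ 4.77814920e-04, -4.45884275e+01, -3.52239490e+01, -3.24446064e-04,
        4.14369075e-03,  1.32079930e-05]), 'eef_pos': array([ 0.19538809, -0.54024096,  0.22137857]), 'eef_rot': array([-7.94075620e-04,  9.85002620e-01,  1.72537556e-01,  2.63030992e-05]), 'wrist_force': array([-0.45735969,  0.18245795, -0.63134912]), 'torque': array([0.09275402, 0.01625018, 0.03467728]), 'grasp_force': 0.0, 'opening': 1.0018759292712172}
```

View pics/top0.png

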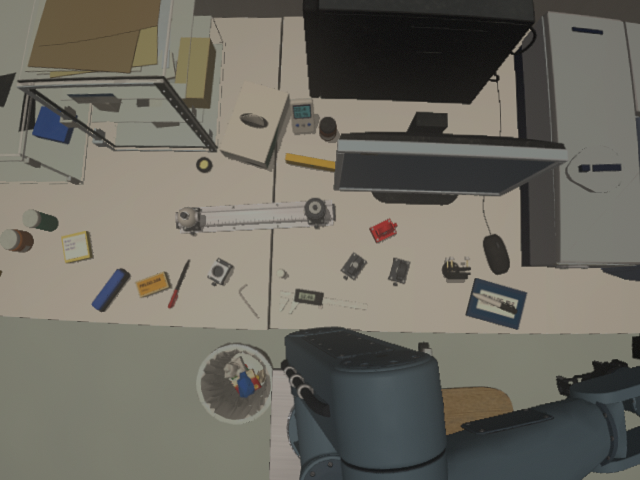

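View pics/side0.png

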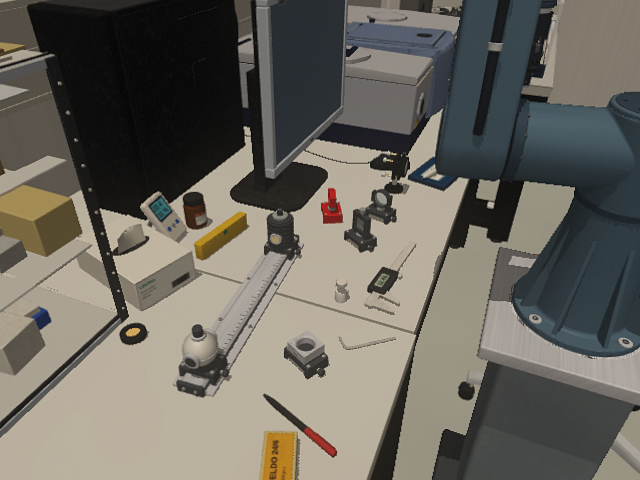

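```bash
cat > h.py <<'E'
import numpy as np,cv2
from scipy.spatial.transform import Rotation as Ro
def cloud(c,T=None):
    K=np.array([[c["fx"],0,c["cx"]],[0,c["fy"],c["cy"]],[0,0,1.]])
    v,u=np.mgrid[:480,:640]; p=np.stack([u,v],-1).reshape(-1,1,2).astype(float)
    n=cv2.undistortPoints(p,K,np.array([float(c["k1"]),0,0,0]))[:,0]
    d=c["depth"].reshape(-1); X=np.c_[n*d[:,None],d]
    if T is None: W=(X-c["t"])@np.asarray(c["R"])
    else: W=X@T[:3,:3].T+T[:3,3]
    W[d<=0]=np.nan
    return W.reshape(480,640,3)
def load(n): return dict(np.load(f"pics/{n}.npz"))
def wristT(c,o):
    q=o["eef_rot"];T=np.eye(4);T[:3,:3]=Ro.from_quat([q[1],q[2],q[3],q[0]]).as_matrix();T[:3,3]=o["eef_pos"]
    return T@np.asarray(c["hand_eye"])
E
python3 - <<'E'
from h import *
c=load("top0");W=cloud(c)
for n,(u,v) in dict(lamp=(317,210),sphere=(187,219),holder=(220,271),A=(354,265),B=(399,270),mirror=(457,268),vial=(284,273),red=(383,230)).items():
    r=24
    P=W[v-r:v+r,u-r:u+r].reshape(-1,3);z=P[:,2]
    print(n,"at",W[v,u].round(3),"maxz",np.nanmax(z).round(3))
    for lo,hi in((.004,.03),(.03,.11)):
        m=(z>lo)&(z<hi)
        if m.sum()>8:
            Q=P[m][:,:2].astype(np.float32);rc=cv2.minAreaRect(Q*1000);print("   ",lo,m.sum(),Q.mean(0).round(3),np.round(rc[0],0),np.round(rc[1],0),round(rc[2],1))
im=c["pixels"][:,:,::-1]
a=cv2.resize(im[190:310,160:360],(800,480),interpolation=cv2.INTER_CUBIC)
cv2.imwrite("pics/c1.png",a)
s=load("side0")["pixels"][:,:,::-1]
cv2.imwrite("pics/c2.png",cv2.resize(s[140:340,260:460],(600,600),interpolation=cv2.INTER_CUBIC))
print(np.array(dict(np.load("pics/top0.npz"))["depth"])[400:405,100])
E
```

```text
lamp at [0.564 0.05  0.1  ] maxz 0.207
    0.004 607 [0.565 0.062] [582.  54.] [129. 128.] 2.0
    0.03 445 [0.567 0.056] [569.  57.] [56. 60.] 4.8
sphere at [0.536 0.385 0.077] maxz 0.102
    0.004 484 [0.539 0.379] [547. 407.] [130. 138.] 0.8
    0.03 405 [0.541 0.387] [542. 391.] [54. 62.] 11.7
holder at [0.406 0.305 0.023] maxz 0.05
    0.004 341 [0.406 0.306] [408. 310.] [127. 130.] 2.0
    0.03 207 [0.407 0.307] [407. 307.] [44. 43.] 63.6
A at [ 0.429 -0.046  0.088] maxz 0.092
    0.004 380 [ 0.43 -0.05] [435. -50.] [126. 125.] 1.5
    0.03 99 [ 0.429 -0.047] [430. -48.] [13. 48.] 57.6
B at [ 0.422 -0.168  0.035] maxz 0.075
    0.004 338 [ 0.418 -0.166] [ 425. -168.] [123. 122.] 3.1
    0.03 126 [ 0.422 -0.169] [ 422. -171.] [14. 46.] 75.2
mirror at [ 0.428 -0.305  0.096] maxz 0.103
    0.004 277 [ 0.416 -0.342] [ 434. -330.] [128. 131.] 0.5
    0.03 321 [ 0.425 -0.307] [ 430. -312.] [55. 56.] 4.5
vial at [0.406 0.134 0.021] maxz 0.049
    0.004 284 [0.374 0.121] [408. 137.] [126. 127.] 2.0
    0.03 53 [0.405 0.143] [404. 143.] [20. 18.] 89.8
red at [ 0.522 -0.12   0.068] maxz 0.074
    0.004 371 [ 0.528 -0.126] [ 532. -127.] [128. 129.] 1.5
    0.03 116 [ 0.526 -0.124] [ 527. -126.] [13. 49.] 27.1
[1.9749355 1.9678564 1.974694  1.9672452 1.9667981]
```

View pics/c2.png

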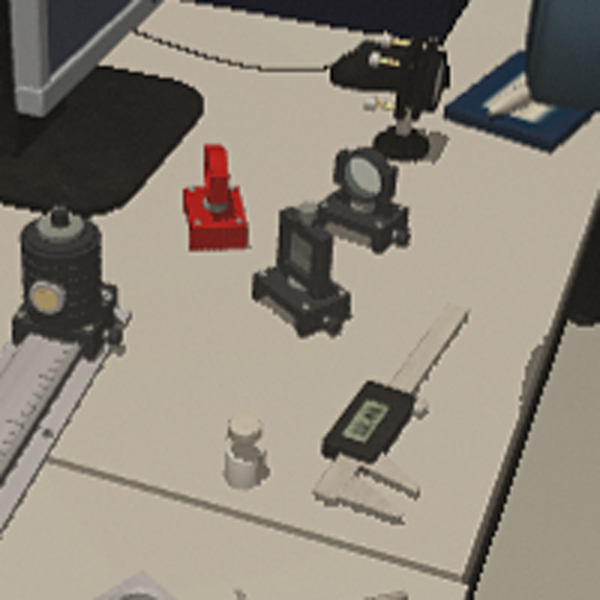

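```bash
cat >> h.py <<'E'
def plan(o,xyz,psi):
    q=o["eef_rot"];R=Ro.from_quat([q[1],q[2],q[3],q[0]]).as_matrix()
    cur=np.degrees(np.arctan2(R[1,0],R[0,0])); d=(cur-psi+90)%180-90
    s=R.T@(np.asarray(xyz)-o["eef_pos"])*100
    print("cur",np.round(o["eef_pos"],4),"psi",round(cur,2),"-> shift cm",s.round(2),"twist",round(d,2),"dist",np.linalg.norm(s).round(1))
E
python3 - <<'E'
from h import *
from bench import ctrl
print("tip",ctrl.tip_reach)
c=load("top0");W=cloud(c).reshape(-1,3)
o=ctrl.get_obs();w=ctrl.camera("wrist");print(np.round(w["hand_eye"],3),w["fx"])
m=(W[:,2]>.12)&(W[:,0]>.45)&(W[:,0]<.9)&(abs(W[:,1])<.5)
Q=W[m]; 
for y in np.arange(-.5,.5,.1):
    k=(Q[:,1]>y)&(Q[:,1]<y+.1)
    if k.sum(): print(y.round(1),Q[k].min(0).round(3),Q[k].max(0).round(3))
# rail bar top
m=(abs(W[:,2]-.02)<.008)&(W[:,1]>.1)&(W[:,1]<.34)&(abs(W[:,0]-.56)<.06)
for a in ("top0","side0"):
    W=cloud(load(a)).reshape(-1,3)
    m=(W[:,2]>.013)&(W[:,2]<.026)&(W[:,1]>.1)&(W[:,1]<.34)&(abs(W[:,0]-.56)<.06)
    print(a,m.sum(),np.polyfit(W[m,1],W[m,0],1),W[m,2].mean(),"table",np.nanmedian(W[(abs(W[:,0]-.47)<.03)&(abs(W[:,1]-.2)<.03)],axis=0))
    for n,p,z0,z1 in(("lamp",(.567,.056),.045,.095),("sph",(.541,.387),.035,.08)):
        m=(np.hypot(W[:,0]-p[0],W[:,1]-p[1])<.045)&(W[:,2]>z0)&(W[:,2]<z1)
        print(n,m.sum(),W[m].mean(0).round(3),cv2.minEnclosingCircle((W[m][:,:2]*1000).astype(np.float32)))
plan(o,(.45,-.1,.32),80);plan(o,(.45,.2,.35),85)
E
```

```text
tip 0.025
[[ 0.001 -0.946 -0.324  0.084]
 [ 1.     0.001  0.    -0.001]
 [-0.    -0.324  0.946 -0.152]
 [ 0.     0.     0.     1.   ]] 431.2574689033471
-0.5 [ 0.605 -0.4    0.293] [ 0.605 -0.4    0.293]
-0.4 [ 0.602 -0.4    0.12 ] [ 0.9   -0.3    0.485]
-0.3 [ 0.602 -0.3    0.12 ] [ 0.9   -0.2    0.486]
-0.2 [ 0.603 -0.2    0.12 ] [ 0.9   -0.1    0.486]
-0.1 [ 0.602 -0.1    0.12 ] [ 0.9   -0.     0.486]
-0.0 [0.602 0.    0.12 ] [0.9   0.085 0.484]
0.3 [0.732 0.319 0.122] [0.9   0.4   0.536]
0.4 [0.735 0.4   0.146] [0.899 0.5   0.511]
top0 1243 [-0.08019181  0.57443666] 0.017787161914601786 table [ 0.46983148  0.20011641 -0.0009028 ]
lamp 304 [0.566 0.056 0.085] ((571.03125, 56.41056823730469), 31.34697914123535)
sph 304 [0.541 0.386 0.069] ((543.3487548828125, 391.46771240234375), 31.42588996887207)
side0 1966 [-0.09266933  0.57722142] 0.01988437188768245 table [0.46984136 0.20170479 0.00227209]
lamp 626 [0.565 0.074 0.074] ((571.472900390625, 61.33905029296875), 30.27197265625)
sph 878 [0.536 0.405 0.067] ((544.99462890625, 392.8468017578125), 32.964717864990234)
cur [ 0.1954 -0.5402  0.2214] psi 19.87 -> shift cm [ 38.91 -32.76  -9.8 ] twist -60.13 dist 51.8
cur [ 0.1954 -0.5402  0.2214] psi 19.87 -> shift cm [ 49.11 -60.98 -12.75] twist -65.13 dist 79.3
```

Run:
```python
from h import *
from bench import ctrl
plan(ctrl.get_obs(),(.44,-.05,.30),66)
```

```text
cur [ 0.1954 -0.5403  0.2215] psi 19.87 -> shift cm [ 39.67 -37.81  -7.79] twist -46.13 dist 55.4
```

Call:
{"op": "servo_tool", "data": {"motion": [[[3.2,-3,-1.5,0,-1],[6.4,-6,-3,0,-1],[9.6,-9,-4.5,0,-1],[12.8,-12,-6,0,-1],[16,-15,-7.8,0,-1]]]}}

```text
time_s: 0.65
eef_pos: [0.2952, -0.3433, 0.3001]
eef_rot: [-0.001, 0.985, 0.172, -0.0]
wrist_force: [2.0, 0.3, 0.7]
opening: 1.0
grasp_force: 0.0
```

Call:
{"op": "servo_tool", "data": {"motion": [[[3.2,-3,0,0,-1],[6.4,-6,0,0,-1],[9.6,-9,0,0,-1],[12.8,-12,0,0,-1],[16,-15,0,0,-1]]]}}

```text
time_s: 1.15
eef_pos: [0.3948, -0.1481, 0.3002]
eef_rot: [0.0, 0.985, 0.172, 0.0]
wrist_force: [1.5, -0.1, 0.5]
opening: 0.997
grasp_force: 0.0
```

Call:
{"op": "servo_tool", "data": {"motion": [[[3.2,-3,0,-8,-1],[6.4,-6,0,-16,-1],[7.7,-7.8,0,-24,-1],[7.7,-7.8,0,-32,-1],[7.7,-7.8,0,-40,-1]]]}}

```text
time_s: 1.65
eef_pos: [0.4403, -0.0492, 0.2999]
eef_rot: [-0.0, 0.865, 0.503, -0.0]
wrist_force: [0.4, 0.8, 0.5]
opening: 1.002
grasp_force: 0.0
```

Call:
{"op": "servo_tool", "data": {"motion": [[[0,0,0,-6,-1],[0,0,0,-6,-1],[0,0,0,-6,-1]]]}}

```text
time_s: 1.95
eef_pos: [0.4402, -0.0503, 0.3]
eef_rot: [-0.0, 0.84, 0.542, -0.0]
wrist_force: [-0.9, -0.3, 0.2]
opening: 0.998
grasp_force: 0.0
```

```bash
cat >> h.py <<'E'
def snap(name):
    from bench import ctrl
    o=ctrl.get_obs();c=ctrl.camera("wrist");T=wristT(c,o)
    cv2.imwrite(f"pics/{name}.png",c["pixels"][:,:,::-1])
    return o,c,cloud(c,T)
def blob(W,p,r,z0,z1):
    Q=W.reshape(-1,3);m=(np.hypot(Q[:,0]-p[0],Q[:,1]-p[1])<r)&(Q[:,2]>z0)&(Q[:,2]<z1);Q=Q[m]
    if len(Q)<10: print("few",len(Q));return Q
    rc=cv2.minAreaRect((Q[:,:2]*1000).astype(np.float32))
    print(len(Q),"mean",Q.mean(0).round(4),"rect",np.round(rc[0],1),np.round(rc[1],1),round(rc[2],1));return Q
E
python3 - <<'E'
from h import *
o,c,W=snap("w1")
print(o["eef_pos"],o["time_s"]); tb=W[(abs(W[...,2])<.01)];print("table z",np.nanmedian(tb[:,2]))
for p in((.43,-.048),(.422,-.17),(.405,.14)):
    for z in ((.01,.027),(.03,.06),(.06,.095)): blob(W,p,.04,*z)
E
```

```text
[ 0.44020785 -0.05030797  0.30001241] 1.95
table z -7.51495778257838e-05
1488 mean [ 0.4342 -0.0405  0.0212] rect [427.3 -45.3] [44.4 71.9] 56.4
337 mean [ 0.4346 -0.0451  0.0396] rect [433.7 -46.2] [ 6.5 47.1] 56.2
855 mean [ 0.4327 -0.0475  0.0761] rect [432.2 -48.6] [13.8 47.9] 55.8
1352 mean [ 0.4245 -0.1599  0.0209] rect [ 418.1 -168.3] [44. 71.] 75.4
604 mean [ 0.4242 -0.1665  0.0447] rect [ 423.4 -170. ] [14.7 47.9] 76.1
617 mean [ 0.4235 -0.1696  0.0665] rect [ 423.2 -170.1] [15.  47.9] 75.3
169 mean [0.4055 0.1349 0.0181] rect [403.7 135.8] [ 7.7 22.4] 75.4
90 mean [0.4043 0.1348 0.042 ] rect [403.9 134.9] [ 3.4 17.2] 70.4
few 0
```

View pics/w1.png

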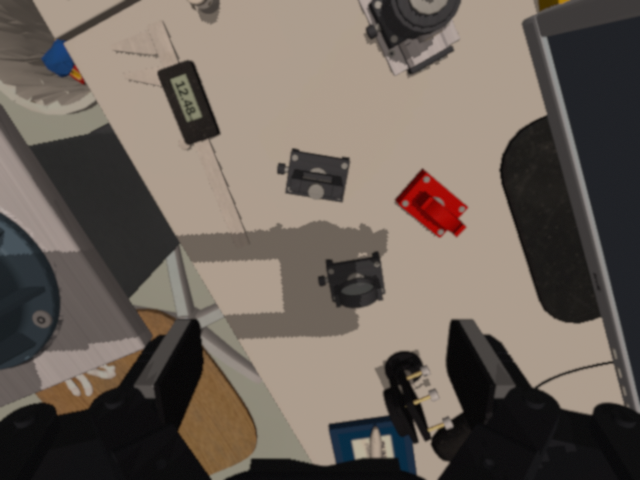

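Run:
```python
from h import *
from bench import ctrl
plan(ctrl.get_obs(),(.4232,-.17,.054),75.5)
```

```text
cur [ 0.4402 -0.0504  0.3001] psi 65.72 -> shift cm [-11.61   3.37  24.61] twist -9.78 dist 27.4
```

Call:
{"op": "servo_tool", "data": {"motion": [[[-4,1,2,-4,-1],[-7.5,2.3,5,-7,-1],[-11.6,3.4,8,-9.8,-1],[-11.6,3.4,12,-9.8,-1],[-11.6,3.4,16,-9.8,-1]]]}}

```text
time_s: 2.5
eef_pos: [0.4238, -0.1719, 0.1391]
eef_rot: [0.001, 0.791, 0.611, 0.0]
wrist_force: [-0.1, -0.3, -0.2]
opening: 1.002
grasp_force: 0.0
```

Call:
{"op": "servo_tool", "data": {"motion": [[[0,0,4,0,-1],[0,0,7,0,-1],[0,0,8.6,0,-1],[0,0,8.6,0,-1],[0,0,8.6,0,-1]]]}}

```text
time_s: 3.0
eef_pos: [0.4241, -0.1703, 0.0545]
eef_rot: [-0.0, 0.79, 0.613, -0.0]
wrist_force: [-0.3, 0.7, -0.4]
opening: 1.0
grasp_force: 0.0
```

Call:
{"op": "servo_tool", "data": {"motion": [[[0,0,0,0,0.8],[0,0,0,0,0.8],[0,0,0,0,0.8],[0,0,0,0,0.8],[0,0,0,0,0.8]]]}}

```text
time_s: 3.5
eef_pos: [0.4243, -0.1714, 0.0589]
eef_rot: [0.0, 0.789, 0.614, -0.001]
wrist_force: [-28.2, 9.3, 70.2]
opening: 0.165
grasp_force: 61.6
```

Run:
```python
from h import *
from bench import ctrl
o,c,W=snap("w2");print(o["eef_pos"],o["wrist_force"],o["opening"],o["grasp_force"])
c=ctrl.camera("side");W=cloud(c);cv2.imwrite("pics/s2.png",cv2.resize(c["pixels"][130:290,280:480,::-1],(800,600)))
```

```text
[ 0.42431048 -0.17137537  0.05891328] [-28.17046517   9.28078015  70.24038818] 0.16499903765242888 61.55287832021713
```

View pics/w2.png

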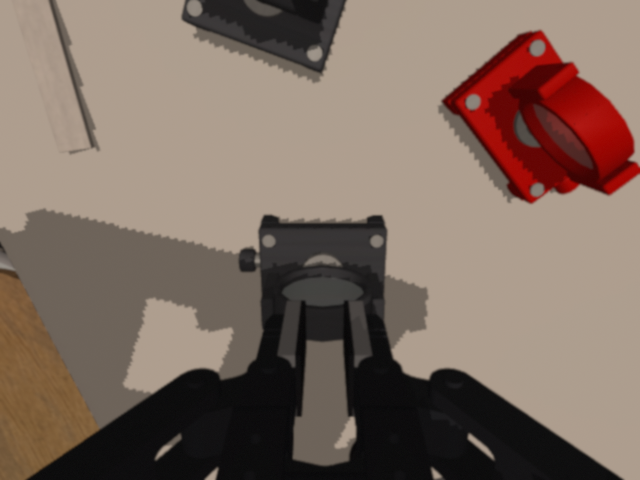

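View pics/s2.png

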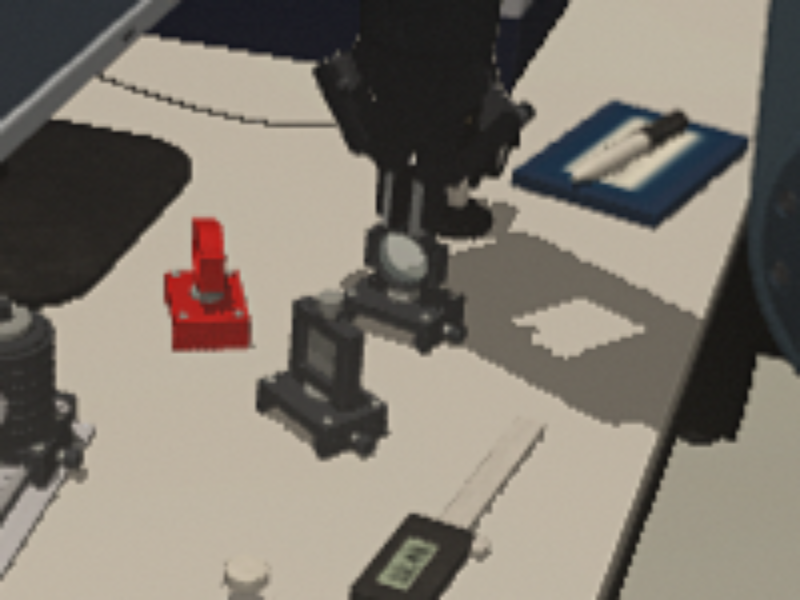

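Run:
```python
from h import *
o,c,W=snap("w3")
T=wristT(c,o)
R=Ro.from_quat(np.r_[o["eef_rot"][1:],o["eef_rot"][0]]).as_matrix()
for u,v in((290,310),(290,350),(290,390),(355,310),(355,390),(322,275),(322,335),(280,225),(300,305)):
    print(u,v,W[v,u].round(4),"tool",(R.T@(W[v,u]-o["eef_pos"])).round(4))
blob(W,(.4232,-.17),.04,.012,.027)
```

```text
290 310 [ 0.4129 -0.165   0.066 ] tool [ 0.0039 -0.0135 -0.0056]
290 350 [ 0.4177 -0.1584  0.1035] tool [ 0.0113 -0.0105 -0.0431]
290 390 [ 0.4195 -0.1573  0.123 ] tool [ 0.0127 -0.009  -0.0626]
355 310 [ 0.4377 -0.1633  0.08  ] tool [ 0.0116  0.0101 -0.0196]
355 390 [ 0.4353 -0.1609  0.1235] tool [ 0.0132  0.0072 -0.0632]
322 275 [ 0.4245 -0.1684  0.033 ] tool [ 0.0035 -0.0015  0.0274]
322 335 [ 0.4228 -0.1757  0.0709] tool [-0.004  -0.0013 -0.0106]
280 225 [ 0.4103 -0.1444  0.0206] tool [ 0.0234 -0.0211  0.0397]
300 305 [ 0.4194 -0.158   0.0776] tool [ 0.0122 -0.0089 -0.0172]
6333 mean [ 0.425  -0.1584  0.0215] rect [ 419.8 -164.4] [35.2 70.3] 75.8
```

Call:
{"op": "servo_tool", "data": {"motion": [[[0,0,-1,0,0],[0,0,-3,0,-1],[0,0,-6,0,-1],[0,0,-8,0,-1],[0,0,-8,0,-1]]]}}

```text
time_s: 4.15
eef_pos: [0.426, -0.1715, 0.1375]
eef_rot: [0.003, 0.79, 0.613, 0.001]
wrist_force: [0.6, -0.4, -0.4]
opening: 0.94
grasp_force: 0.0
```

Run:
```python
from h import *
o,c,W=snap("w4");print(o["opening"],o["eef_pos"],o["wrist_force"])
R=Ro.from_quat(np.r_[o["eef_rot"][1:],o["eef_rot"][0]]).as_matrix()
L=(W-o["eef_pos"])@R
m=(abs(L[...,0])<.03)&(abs(L[...,1])<.07)&(L[...,2]<.06)&(W[...,2]>.085)
Q=L[m]
for y in np.arange(-.07,.07,.01):
    k=Q[(Q[:,1]>y)&(Q[:,1]<y+.01)]
    if len(k): print(y.round(3),len(k),"zmax",np.percentile(k[:,2],[50,90,99]).round(3),"x",k[:,0].min().round(3),k[:,0].max().round(3))
blob(W,(.4232,-.17),.04,.03,.06);blob(W,(.4232,-.17),.04,.06,.08);blob(W,(.4232,-.17),.04,.012,.027)
```

```text
0.9399278271848569 [ 0.42595531 -0.17152238  0.13745067] [ 0.56200966 -0.42272381 -0.42646769]
-0.07 4186 zmax [-0.076 -0.069 -0.064] x -0.005 0.016
-0.06 4959 zmax [-0.073 -0.047 -0.03 ] x -0.01 0.015
-0.05 6770 zmax [-0.054 -0.03  -0.022] x -0.011 0.018
-0.04 2633 zmax [-0.086 -0.074 -0.069] x 0.01 0.019
-0.03 1641 zmax [-0.09  -0.084 -0.081] x 0.009 0.019
-0.02 775 zmax [-0.085 -0.082 -0.081] x 0.009 0.019
-0.01 915 zmax [-0.085 -0.083 -0.082] x 0.009 0.013
0.0 946 zmax [-0.085 -0.083 -0.082] x 0.009 0.013
0.01 717 zmax [-0.085 -0.082 -0.082] x 0.009 0.019
0.02 1838 zmax [-0.089 -0.084 -0.08 ] x 0.01 0.02
0.03 4725 zmax [-0.072 -0.03  -0.021] x -0.011 0.019
0.04 4861 zmax [-0.06  -0.036 -0.025] x -0.011 0.017
0.05 5373 zmax [-0.073 -0.052 -0.031] x -0.009 0.014
0.06 3070 zmax [-0.076 -0.069 -0.065] x -0.004 0.016
1310 mean [ 0.4242 -0.1663  0.0435] rect [ 423.3 -169.8] [14.1 47.5] 76.0
2028 mean [ 0.4231 -0.1696  0.0665] rect [ 423.  -170.2] [14.7 48. ] 75.5
3283 mean [ 0.4253 -0.1588  0.0214] rect [ 418.6 -168.5] [43.7 69.7] 75.3
```

View pics/w4.png

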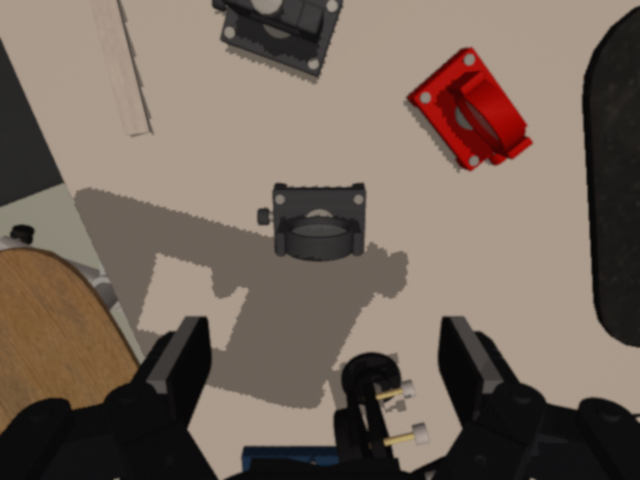

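Run:
```python
from h import *
from bench import ctrl
o,c,W=snap("w5");print(o["opening"],o["eef_pos"])
R=Ro.from_quat(np.r_[o["eef_rot"][1:],o["eef_rot"][0]]).as_matrix()
L=(W-o["eef_pos"])@R
for s in(-1,1):
    m=(abs(L[...,0])<.03)&(abs(L[...,1])<.08)&(L[...,2]<.03)&(L[...,2]>-.05)&(L[...,1]*s>0)&(W[...,2]>.09)
    Q=L[m];print(s,len(Q),"y pct",np.percentile(Q[:,1],[.5,5,50,95,99.5]).round(4),"x",np.percentile(Q[:,0],[.5,5,95,99.5]).round(4),"z",np.percentile(Q[:,2],[50,95,99.5,100]).round(4))
plan(o,(.4231,-.17,.017),75.5)
```

```text
0.9975262507407342 [ 0.42495618 -0.17078582  0.13564966]
-1 3362 y pct [-0.0566 -0.0552 -0.0433 -0.0427 -0.0425] x [-0.0101 -0.008   0.012   0.0125] z [-0.0392 -0.0255 -0.0225 -0.0216]
1 3414 y pct [0.0416 0.0418 0.0423 0.0543 0.0556] x [-0.01   -0.008   0.0121  0.0126] z [-0.0391 -0.0256 -0.0224 -0.0208]
cur [ 0.425  -0.1708  0.1356] psi 75.67 -> shift cm [ 0.05 -0.24 11.86] twist 0.17 dist 11.9
```

Call:
{"op": "servo_tool", "data": {"motion": [[[0,-0.1,3,0,-1],[0,-0.1,7,0,-1],[0,-0.1,10,0,-1],[0,-0.1,11.8,0,-1],[0,-0.1,11.8,0,-1]]]}}

```text
time_s: 4.75
eef_pos: [0.4197, -0.1675, 0.0124]
eef_rot: [-0.004, 0.79, 0.613, -0.001]
wrist_force: [-0.5, 0.7, -0.0]
opening: 0.996
grasp_force: 0.0
```

Call:
{"op": "servo_tool", "data": {"motion": [[[0,0,0,0,0.8],[0,0,0,0,0.8],[0,0,0,0,0.8],[0,0,0,0,0.8],[0,0,0,0,0.8]]]}}

```text
time_s: 5.25
eef_pos: [0.4239, -0.1705, 0.0175]
eef_rot: [0.001, 0.79, 0.613, 0.0]
wrist_force: [-0.9, 0.4, 7.4]
opening: 0.554
grasp_force: 62.3
```

Call:
{"op": "servo_tool", "data": {"motion": [[[0,0,-3,0,0.8],[0,0,-7,0,0.8],[0,0,-11,0,0.8],[0,0,-15,0,0.8],[0,0,-16,0,0.8]]]}}

```text
time_s: 5.75
eef_pos: [0.4252, -0.1714, 0.181]
eef_rot: [0.004, 0.79, 0.613, 0.001]
wrist_force: [0.8, -0.9, -3.3]
opening: 0.553
grasp_force: 63.6
```

Run:
```python
from h import *
from bench import ctrl
plan(ctrl.get_obs(),(.5,.25,.33),94.9)
```

```text
cur [ 0.4252 -0.1714  0.181 ] psi 75.68 -> shift cm [ 42.63  -3.05 -15.06] twist -19.22 dist 45.3
```

Call:
{"op": "servo_tool", "data": {"motion": [[[3,0,-3,0,0.8],[7,-1,-6,-4,0.8],[11.5,-1.5,-9,-8,0.8],[16,-2,-12,-12,0.8],[20.5,-2.5,-14,-16,0.8]]]}}

```text
time_s: 6.25
eef_pos: [0.4482, 0.0283, 0.3129]
eef_rot: [0.0, 0.696, 0.718, 0.0]
wrist_force: [0.6, -0.3, -3.0]
opening: 0.552
grasp_force: 63.2
```

Run:
```python
from h import *
from bench import ctrl
plan(ctrl.get_obs(),(.5,.25,.33),94.9)
```

```text
cur [0.4482 0.0283 0.3129] psi 91.78 -> shift cm [22.    5.87 -1.71] twist -3.12 dist 22.8
```

Call:
{"op": "servo_tool", "data": {"motion": [[[4.5,1.5,-1,-1,0.8],[9,2.5,-1.7,-2,0.8],[13.5,4,-1.7,-3,0.8],[18,5,-1.7,-3,0.8],[22,5.9,-1.7,-3,0.8]]]}}

```text
time_s: 6.75
eef_pos: [0.5005, 0.2508, 0.3276]
eef_rot: [-0.001, 0.677, 0.736, -0.001]
wrist_force: [0.9, -0.5, -2.5]
opening: 0.554
grasp_force: 63.3
```

Call:
{"op": "servo_tool", "data": {"motion": [[[0,0,0,0,0.8],[0,0,0,0,0.8],[0,0,0,0,0.8]]]}}

```text
time_s: 7.05
eef_pos: [0.5005, 0.2477, 0.3282]
eef_rot: [-0.0, 0.678, 0.735, -0.001]
wrist_force: [0.8, -0.5, -2.1]
opening: 0.555
grasp_force: 63.3
```

Run:
```python
from h import *
o,c,W=snap("w6");np.savez("pics/w6.npz",W=W,px=c["pixels"],pos=o["eef_pos"],rot=o["eef_rot"]);print(o["eef_pos"],o["eef_rot"],"table",np.nanmedian(W[abs(W[...,2])<.008][:,2]))
P=W.reshape(-1,3)
m=(P[:,2]>.014)&(P[:,2]<.022)&(P[:,1]>.11)&(P[:,1]<.34)&(abs(P[:,0]-.56)<.05)
# edges of bar top per y slice
mid=[]
for y in np.arange(.1,.35,.01):
    k=P[(P[:,1]>y)&(P[:,1]<y+.01)&(P[:,2]>.0155)&(P[:,2]<.023)&(abs(P[:,0]-.56)<.05),0]
    if len(k)>20: a,b=np.percentile(k,[2,98]);mid.append((y+.005,(a+b)/2,b-a))
mid=np.array(mid);print(np.polyfit(mid[:,0],mid[:,1],1),mid[:,2].round(3));print(mid[::4].round(4))
print("lamp");[blob(W,(.571,.058),.05,a,b) for a,b in((.012,.028),(.05,.09),(.09,.103),(.103,.115))]
print("sph");[blob(W,(.542,.39),.05,a,b) for a,b in((.012,.028),(.035,.075),(.07,.09),(.09,.105))]
print("holder");[blob(W,(.407,.307),.05,a,b) for a,b in((.012,.028),(.035,.05))]
print("vial");[blob(W,(.405,.138),.03,a,b) for a,b in((.005,.035),(.04,.055))]
```

```text
[0.5005226  0.24774815 0.32822914] [-3.12897268e-04  6.77883219e-01  7.35168995e-01 -8.89987213e-04] table -7.658013495726035e-06
[-0.07076188  0.5736518 ] [0.023 0.033 0.035 0.035 0.035 0.035 0.036 0.035 0.035 0.036 0.036 0.036
 0.035 0.036 0.035 0.035 0.035 0.035 0.035 0.035]
[[0.155  0.5567 0.0228]
 [0.195  0.5611 0.0353]
 [0.235  0.5579 0.035 ]
 [0.275  0.5541 0.0352]
 [0.315  0.5513 0.0355]]
lamp
few 0
few 0
few 0
few 0
sph
1430 mean [0.5382 0.3638 0.0194] rect [540.  378.5] [70.9 75.9] 4.8
1416 mean [0.5417 0.3806 0.0676] rect [544.9 385. ] [54.7 47. ] 2.6
1741 mean [0.5431 0.3881 0.0773] rect [544.9 384.6] [45.9 44.5] 4.4
348 mean [0.5438 0.3915 0.0983] rect [544.2 391.8] [14.8 15.5] 57.5
holder
1373 mean [0.4086 0.3082 0.0233] rect [401.1 310.5] [44.3 71.8] 63.5
1315 mean [0.4062 0.3082 0.0413] rect [406.1 308.1] [42.8 42.5] 63.4
vial
246 mean [0.4086 0.1493 0.0181] rect [406.8 147.6] [14.8 23.8] 82.0
290 mean [0.407  0.1441 0.0446] rect [406.6 143.1] [21.2 19.8] 65.3
```

View pics/w6.png

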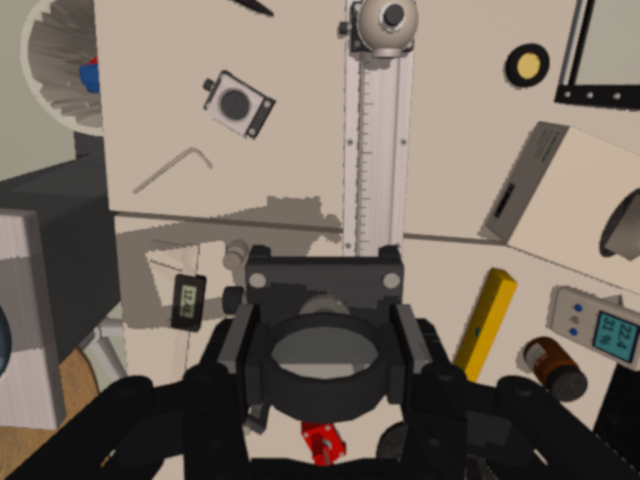

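Run:
```python
from h import *
from bench import ctrl
d=np.load("pics/w6.npz");W=d["W"];P=W.reshape(-1,3);mid=[]
for y in np.arange(.18,.35,.005):
    k=P[(P[:,1]>y)&(P[:,1]<y+.005)&(P[:,2]>.0155)&(P[:,2]<.023)&(abs(P[:,0]-.56)<.05),0]
    a,b=np.percentile(k,[2,98]);mid.append((y+.0025,(a+b)/2))
mid=np.array(mid);f=np.polyfit(mid[:,0],mid[:,1],1);print(f,np.degrees(np.arctan(-f[0]))+90,np.polyval(f,[.056,.1463,.211,.3018,.39]).round(4))
# foot edges
mid=[]
for y in np.arange(.18,.34,.005):
    k=P[(P[:,1]>y)&(P[:,1]<y+.005)&(P[:,2]>.003)&(P[:,2]<.023)&(abs(P[:,0]-.556)<.06),0]
    a,b=np.percentile(k,[1,99]);mid.append((y+.0025,(a+b)/2,b-a))
mid=np.array(mid);f=np.polyfit(mid[:,0],mid[:,1],1);print(f,mid[:,2].mean(),np.polyval(f,[.1463,.211,.3018,.39]).round(4))
o=ctrl.get_obs();q=d["rot"];R=Ro.from_quat(np.r_[q[1:],q[0]]).as_matrix();L=(W-d["pos"])@R
m=(abs(L[...,0])<.04)&(abs(L[...,1])<.045)&(L[...,2]>-.012)&(L[...,2]<.02)&(W[...,2]>.28)
for lo,hi in((-.01,.0),(-.006,.003),(-.008,.012)):
    k=m&(L[...,2]>lo)&(L[...,2]<hi);Q=L[k];print(lo,hi,len(Q),cv2.minAreaRect((Q[:,:2]*1000).astype(np.float32)),np.percentile(Q[:,2],[50,95]))
plan(o,(np.polyval(f,.1463),.1463,.12),94.7)
```

```text
[-0.08344487  0.5772948 ] 94.7699879658454 [0.5726 0.5651 0.5597 0.5521 0.5448]
[-0.08529431  0.57771738] 0.06857655611496419 [0.5652 0.5597 0.552  0.5445]
-0.01 0.0 8601 ((8.788132667541504, -0.16106796264648438), (60.35670852661133, 28.13882064819336), 89.57344055175781) [-0.00436202 -0.00258136]
-0.006 0.003 8441 ((8.880664825439453, -4.545188903808594), (69.1376724243164, 28.228694915771484), 89.30548095703125) [-0.00424918  0.00023357]
-0.008 0.012 9970 ((8.719419479370117, -6.06976318359375), (72.31829071044922, 28.279687881469727), 89.92398834228516) [-0.00419806  0.00602398]
cur [0.5007 0.2474 0.3286] psi 94.6 -> shift cm [-10.59   5.64  20.86] twist -0.1 dist 24.1
```

Run:
```python
from h import *
P=np.r_[cloud(load("top0")).reshape(-1,3),cloud(load("side0")).reshape(-1,3)]
for z in np.arange(.1,.5,.05):
    k=P[(P[:,2]>z)&(P[:,2]<z+.05)&(P[:,1]>.03)&(P[:,1]<.2)&(P[:,0]>.585)&(P[:,0]<.72)]
    if len(k): print(z.round(2),len(k),k.min(0).round(3),k.max(0).round(3), "near x at y>.06",k[k[:,1]>.06][:,0].min().round(3) if (k[:,1]>.06).any() else None)
```

```text
0.1 7 [0.586 0.053 0.1  ] [0.588 0.067 0.102] near x at y>.06 0.586
```

Call:
{"op": "servo_tool", "data": {"motion": [[[-3,1.5,1,0,0.8],[-6,3,3,0,0.8],[-9,4.5,6,0,0.8],[-10.7,5.6,10,0,0.8],[-10.7,5.6,13,0,0.8]]]}}

```text
time_s: 7.6
eef_pos: [0.5662, 0.1422, 0.1973]
eef_rot: [0.0, 0.68, 0.733, -0.001]
wrist_force: [-0.1, 0.7, -3.0]
opening: 0.551
grasp_force: 63.3
```

Call:
{"op": "servo_tool", "data": {"motion": [[[0,0,4,0,0.8],[0,0,8,0,0.8],[0,0,12,0,0.8],[0,0,14,0,0.8],[0,0,14,0,0.8]]]}}

```text
time_s: 8.1
eef_pos: [0.5623, 0.1448, 0.0558]
eef_rot: [-0.002, 0.679, 0.735, -0.003]
wrist_force: [-0.4, -0.5, -2.6]
opening: 0.553
grasp_force: 63.2
```

Call:
{"op": "servo_tool", "data": {"motion": [[[0,0,0,0,0.8],[0,0,0,0,0.8]]]}}

```text
time_s: 8.3
eef_pos: [0.5673, 0.146, 0.0616]
eef_rot: [0.001, 0.678, 0.735, 0.001]
wrist_force: [0.1, 0.3, -3.1]
opening: 0.554
grasp_force: 63.2
```

Run:
```python
from h import *
from bench import ctrl
o=ctrl.get_obs();print(o["wrist_force"]);plan(o,(.5652,.1457,.0235),94.75)
```

```text
[ 0.08519053  0.2908623  -3.12413349]
cur [0.5673 0.146  0.0616] psi 94.62 -> shift cm [-0.01 -0.22  3.81] twist -0.13 dist 3.8
```

Call:
{"op": "servo_tool", "data": {"motion": [[[0,-0.1,0.5,0,0.8],[0,-0.1,1,0,0.8],[0,-0.1,1.3,0,0.8],[0,-0.1,1.3,0,0.8],[0,-0.1,1.3,0,0.8]]]}}

```text
time_s: 8.8
eef_pos: [0.5643, 0.1464, 0.0462]
eef_rot: [-0.0, 0.678, 0.735, -0.0]
wrist_force: [0.3, -0.6, -3.4]
opening: 0.553
grasp_force: 63.2
```

Run:
```python
from h import *
from bench import ctrl
o=ctrl.get_obs();print(o["wrist_force"]);plan(o,(.5652,.1457,.0235),94.75)
```

```text
[ 0.33839326 -0.57139448 -3.4002653 ]
cur [0.5643 0.1464 0.0462] psi 94.68 -> shift cm [-0.08  0.08  2.27] twist -0.07 dist 2.3
```

Call:
{"op": "servo_tool", "data": {"motion": [[[0,0,0.5,0,0.8],[0,0,1,0,0.8],[0,0,1.5,0,0.8],[0,0,2,0,0.8],[0,0,2.25,0,0.8]]]}}

```text
time_s: 9.3
eef_pos: [0.564, 0.1463, 0.0235]
eef_rot: [-0.0, 0.678, 0.735, -0.001]
wrist_force: [-10.0, -1.2, 22.2]
opening: 0.549
grasp_force: 65.8
```

Call:
{"op": "servo_tool", "data": {"motion": [[[0,0,0,0,0.8],[0,0,0,0,0.8]]]}}

```text
time_s: 9.5
eef_pos: [0.5645, 0.1464, 0.0237]
eef_rot: [0.0, 0.678, 0.735, 0.0]
wrist_force: [-0.5, 0.0, -2.8]
opening: 0.555
grasp_force: 63.6
```

Call:
{"op": "servo_tool", "data": {"motion": [[[0,0,0,0,0.2],[0,0,0,0,-1],[0,0,0,0,-1],[0,0,0,0,-1],[0,0,0,0,-1]]]}}

```text
time_s: 10.0
eef_pos: [0.5647, 0.1464, 0.0241]
eef_rot: [0.0, 0.678, 0.735, 0.0]
wrist_force: [-0.3, -0.7, 0.2]
opening: 1.002
grasp_force: 0.0
```

Call:
{"op": "servo_tool", "data": {"motion": [[[0,0,-4,0,-1],[0,0,-8,0,-1],[0,0,-12,0,-1],[0,0,-15,0,-1],[0,0,-15,0,-1]]]}}

```text
time_s: 10.5
eef_pos: [0.5679, 0.1466, 0.1797]
eef_rot: [0.004, 0.678, 0.735, 0.004]
wrist_force: [0.4, -0.3, 0.5]
opening: 1.001
grasp_force: 0.0
```

Call:
{"op": "servo_tool", "data": {"motion": [[[0,0,0,0,-1],[0,0,0,0,-1]]]}}

```text
time_s: 10.7
eef_pos: [0.5634, 0.1463, 0.1723]
eef_rot: [-0.001, 0.678, 0.735, -0.001]
wrist_force: [0.2, -0.0, -1.0]
opening: 0.998
grasp_force: 0.0
```

Run:
```python
from h import *
o,c,W=snap("w7");print(o["eef_pos"],"table",np.nanmedian(W[abs(W[...,2])<.008][:,2]))
print("lens");[blob(W,(.565,.147),.045,a,b) for a,b in((.022,.034),(.045,.07),(.066,.09))]
P=W.reshape(-1,3);k=P[(np.hypot(P[:,0]-.565,P[:,1]-.147)<.05)];print(np.nanmax(k[:,2]))
q=k[(k[:,2]>.022)&(k[:,2]<.034)];print("plate z",np.percentile(q[:,2],[10,50,90]));A=np.c_[q[:,:2]-[.565,.147],np.ones(len(q))];r=abs(q[:,2]-np.median(q[:,2]))<.002;print(np.linalg.lstsq(A[r],q[r,2],rcond=None)[0])
print("lamp");[blob(W,(.571,.058),.05,a,b) for a,b in((.012,.034),(.05,.09),(.09,.103),(.103,.115))]
plan(o,(.4062,.3081,.18),63.5-90);plan(o,(.4062,.3081,.18),63.5)
```

```text
[0.5634427 0.1462802 0.1723407] table -2.7259859748829385e-05
lens
2607 mean [0.5633 0.1574 0.0279] rect [564.3 146.8] [60.1 44.1] 4.7
1115 mean [0.5641 0.149  0.0608] rect [564.3 146.7] [48.  14.6] 4.6
1638 mean [0.5643 0.147  0.0725] rect [564.3 146.6] [48.  14.5] 4.3
0.2672579117076958
plate z [0.0267064  0.02790823 0.02905695]
[ 0.00011429 -0.00136852  0.02790076]
lamp
3042 mean [0.568  0.0834 0.0206] rect [564.3  76.8] [72.8 61. ] 7.3
3266 mean [0.5709 0.0742 0.0747] rect [572.2  59.1] [54.2 58.3] 5.2
3271 mean [0.5721 0.0618 0.0943] rect [571.8  58.4] [50.6 51. ] 35.8
331 mean [0.5722 0.0587 0.1071] rect [572.4  57.7] [11.5 12.1] 20.1
cur [0.5634 0.1463 0.1723] psi 94.67 -> shift cm [ 17.41 -14.36  -0.73] twist -58.83 dist 22.6
cur [0.5634 0.1463 0.1723] psi 94.67 -> shift cm [ 17.41 -14.36  -0.73] twist 31.17 dist 22.6
```

Call:
{"op": "servo_tool", "data": {"motion": [[[4,-3,0,0,-1],[8,-6.5,0,8,-1],[12,-10,0,16,-1],[16,-13,0,24,-1],[17.4,-14.4,0,31.2,-1]]]}}

```text
time_s: 11.25
eef_pos: [0.4035, 0.3096, 0.1722]
eef_rot: [-0.001, 0.851, 0.524, -0.002]
wrist_force: [0.8, 0.3, -0.7]
opening: 0.998
grasp_force: 0.0
```

Call:
{"op": "servo_tool", "data": {"motion": [[[0,0,2,0,-1],[0,0,5,0,-1],[0,0,6,0,-1],[0,0,6,0,-1],[0,0,6,0,-1]]]}}

```text
time_s: 11.75
eef_pos: [0.4071, 0.3079, 0.114]
eef_rot: [-0.0, 0.851, 0.526, -0.0]
wrist_force: [0.2, 1.0, 0.3]
opening: 1.0
grasp_force: 0.0
```

Run:
```python
from h import *
o,c,W=snap("w8")
print("holder");[blob(W,(.407,.308),.045,a,b) for a,b in((.012,.028),(.035,.05))]
plan(o,(.4062,.3081,.0145),63.5)
```

```text
holder
3870 mean [0.4068 0.3113 0.0233] rect [401.2 310.5] [44.2 71.9] 63.4
3853 mean [0.4069 0.3088 0.0412] rect [406.5 308.2] [43.9 42.2] 63.2
cur [0.4071 0.3079 0.114 ] psi 63.44 -> shift cm [-0.02 -0.08  9.95] twist -0.06 dist 9.9
```

Call:
{"op": "servo_tool", "data": {"motion": [[[0,0,3,0,-1],[0,0,6,0,-1],[0,0,9,0,-1],[0,0,9.9,0,-1],[0,0,9.9,0,-1]]]}}

```text
time_s: 12.3
eef_pos: [0.4066, 0.3078, 0.0146]
eef_rot: [-0.0, 0.851, 0.526, -0.001]
wrist_force: [-0.3, 0.0, 0.8]
opening: 1.003
grasp_force: 0.0
```

Call:
{"op": "servo_tool", "data": {"motion": [[[0,0,0,0,-1],[0,0,0,0,0.8],[0,0,0,0,0.8],[0,0,0,0,0.8],[0,0,0,0,0.8]]]}}

```text
time_s: 12.8
eef_pos: [0.4075, 0.3085, 0.016]
eef_rot: [0.0, 0.85, 0.526, 0.001]
wrist_force: [-1.2, -0.7, 7.4]
opening: 0.475
grasp_force: 60.6
```

Call:
{"op": "servo_tool", "data": {"motion": [[[0,0,-0.3,0,0.8],[0,0,-3,0,0.8],[0,0,-7,0,0.8],[0,0,-11,0,0.8],[0,0,-14,0,0.8]]]}}

```text
time_s: 13.3
eef_pos: [0.407, 0.3082, 0.1572]
eef_rot: [0.0, 0.85, 0.526, 0.001]
wrist_force: [-0.3, -0.1, -1.9]
opening: 0.477
grasp_force: 61.5
```

Run:
```python
from h import *
from bench import ctrl
plan(ctrl.get_obs(),(.5592,.2115,.155),94.75)
```

```text
cur [0.407  0.3082 0.1572] psi 63.47 -> shift cm [-1.86 17.93  0.24] twist -31.28 dist 18.0
```

Call:
{"op": "servo_tool", "data": {"motion": [[[-0.4,4,0,-6,0.8],[-0.8,8,0,-14,0.8],[-1.2,12,0,-22,0.8],[-1.6,16,0,-28,0.8],[-1.9,17.9,0,-31.3,0.8]]]}}

```text
time_s: 13.8
eef_pos: [0.5608, 0.2089, 0.1547]
eef_rot: [0.001, 0.676, 0.736, 0.0]
wrist_force: [-0.9, -0.0, -1.9]
opening: 0.476
grasp_force: 61.6
```

Call:
{"op": "servo_tool", "data": {"motion": [[[0,0,2,0,0.8],[0,0,4,0,0.8],[0,0,6,0,0.8],[0,0,8,0,0.8],[0,0,9.5,0,0.8]]]}}

```text
time_s: 14.3
eef_pos: [0.5573, 0.2109, 0.0581]
eef_rot: [-0.001, 0.677, 0.736, -0.001]
wrist_force: [-0.3, 0.7, -2.6]
opening: 0.475
grasp_force: 61.6
```

Call:
{"op": "servo_tool", "data": {"motion": [[[0,0,0,0,0.8],[0,0,0,0,0.8],[0,0,0,0,0.8]]]}}

```text
time_s: 14.6
eef_pos: [0.5594, 0.2113, 0.0611]
eef_rot: [0.001, 0.677, 0.736, 0.001]
wrist_force: [0.0, 0.6, -2.2]
opening: 0.476
grasp_force: 61.5
```

Run:
```python
from h import *
o,c,W=snap("w9");print(o["wrist_force"]);plan(o,(.5592,.2115,.022),94.75)
R=Ro.from_quat(np.r_[o["eef_rot"][1:],o["eef_rot"][0]]).as_matrix();L=(W-o["eef_pos"])@R
for lo,hi in((-.012,-.001),(-.04,-.014)):
    k=(abs(L[...,0])<.04)&(abs(L[...,1])<.035)&(L[...,2]>lo)&(L[...,2]<hi);Q=L[k];print(len(Q),cv2.minAreaRect((Q[:,:2]*1000).astype(np.float32)),np.percentile(Q[:,2],[5,25,50,75]).round(4))
```

```text
[ 0.01289636  0.57165091 -2.18929758]
cur [0.5594 0.2113 0.0611] psi 94.77 -> shift cm [ 0.02 -0.02  3.91] twist 0.02 dist 3.9
6144 ((2.8906688690185547, -0.09961318969726562), (60.120361328125, 38.18843460083008), 89.68958282470703) [-0.0116 -0.0109 -0.01   -0.0057]
14934 ((-0.37923622131347656, -0.19671249389648438), (44.656524658203125, 68.59933471679688), 0.2930290400981903) [-0.0364 -0.0263 -0.0255 -0.0235]
```

Call:
{"op": "servo_tool", "data": {"motion": [[[0,0,0.6,0,0.8],[0,0,1.2,0,0.8],[0,0,1.8,0,0.8],[0,0,2.4,0,0.8],[0,0,2.9,0,0.8]]]}}

```text
time_s: 15.15
eef_pos: [0.5581, 0.211, 0.0299]
eef_rot: [-0.0, 0.677, 0.736, -0.0]
wrist_force: [-0.3, -0.0, -2.0]
opening: 0.472
grasp_force: 61.5
```

Call:
{"op": "servo_tool", "data": {"motion": [[[0,0,0.3,0,0.8],[0,0,0.6,0,0.8],[0,0,0.9,0,0.8],[0,0,0.95,0,0.8],[0,0,0.95,0,0.8]]]}}

```text
time_s: 15.65
eef_pos: [0.5587, 0.2111, 0.0221]
eef_rot: [0.0, 0.677, 0.736, 0.0]
wrist_force: [-2.9, -2.3, 5.4]
opening: 0.472
grasp_force: 62.3
```

Call:
{"op": "servo_tool", "data": {"motion": [[[0,0,0,0,0.2],[0,0,0,0,-1],[0,0,0,0,-1],[0,0,0,0,-1],[0,0,0,0,-1]]]}}

```text
time_s: 16.15
eef_pos: [0.5585, 0.2111, 0.0213]
eef_rot: [0.0, 0.677, 0.736, 0.0]
wrist_force: [-0.4, -0.4, 0.4]
opening: 0.995
grasp_force: 0.0
```

Call:
{"op": "servo_tool", "data": {"motion": [[[0,0,-4,0,-1],[0,0,-8,0,-1],[0,0,-12,0,-1],[0,0,-15,0,-1],[0,0,-15,0,-1]]]}}

```text
time_s: 16.65
eef_pos: [0.5619, 0.2118, 0.1772]
eef_rot: [0.003, 0.677, 0.736, 0.004]
wrist_force: [0.8, 0.3, -0.3]
opening: 1.004
grasp_force: 0.0
```

Call:
{"op": "servo_tool", "data": {"motion": [[[0,0,0,0,-1],[0,0,0,0,-1],[0,0,0,0,-1]]]}}

```text
time_s: 16.95
eef_pos: [0.5573, 0.2109, 0.1694]
eef_rot: [-0.001, 0.677, 0.736, -0.001]
wrist_force: [0.2, -0.1, 0.2]
opening: 1.002
grasp_force: 0.0
```

Run:
```python
from h import *
o,c,W=snap("w10");P=W.reshape(-1,3)
print("holder");[blob(W,(.5592,.2115),.045,a,b) for a,b in((.022,.034),(.043,.054))]
k=P[(np.hypot(P[:,0]-.559,P[:,1]-.2115)<.05)]
q=k[(k[:,2]>.022)&(k[:,2]<.034)];A=np.c_[q[:,:2]-[.559,.2115],np.ones(len(q))];print("plate",np.linalg.lstsq(A,q[:,2],rcond=None)[0])
q=k[(k[:,2]>.042)&(k[:,2]<.054)];A=np.c_[q[:,:2]-[.559,.2115],np.ones(len(q))];print("block",np.linalg.lstsq(A,q[:,2],rcond=None)[0])
print("lens");blob(W,(.565,.147),.045,.066,.09)
print("sph");blob(W,(.544,.39),.045,.09,.11)
plan(o,(.4322,-.0486,.19),56)
```

```text
holder
2823 mean [0.5587 0.2106 0.0296] rect [559.6 199.6] [60.1 66.2] 4.8
2589 mean [0.5587 0.2113 0.0474] rect [558.7 210.8] [42.1 43.6] 4.6
plate [-0.00299809  0.02697899  0.02949295]
block [-0.00241874 -0.00355704  0.04734712]
lens
1423 mean [0.5643 0.1473 0.0724] rect [564.3 146.5] [47.8 15.2] 4.8
sph
few 0
cur [0.5573 0.2109 0.1694] psi 94.77 -> shift cm [-24.82 -14.63  -2.01] twist 38.77 dist 28.9
```

Call:
{"op": "servo_tool", "data": {"motion": [[[-3.5,-3,-1,0,-1],[-7.5,-6,-2,8,-1],[-11.5,-8,-2,16,-1],[-15.5,-10,-2,24,-1],[-19.5,-12,-2,32,-1]]]}}

```text
time_s: 17.5
eef_pos: [0.4538, 0.0056, 0.1907]
eef_rot: [-0.0, 0.855, 0.519, -0.0]
wrist_force: [0.5, -0.1, 0.0]
opening: 0.999
grasp_force: 0.0
```

Run:
```python
from h import *
from bench import ctrl
plan(ctrl.get_obs(),(.4322,-.0486,.14),56)
```

```text
cur [0.4538 0.0056 0.1907] psi 62.48 -> shift cm [-5.81  0.6   5.07] twist 6.48 dist 7.7
```

Call:
{"op": "servo_tool", "data": {"motion": [[[-3,0.3,2,3,-1],[-5.8,0.6,4,6.5,-1],[-5.8,0.6,5,6.5,-1],[-5.8,0.6,5,6.5,-1],[-5.8,0.6,5,6.5,-1]]]}}

```text
time_s: 18.0
eef_pos: [0.4341, -0.0469, 0.1413]
eef_rot: [-0.0, 0.882, 0.472, -0.0]
wrist_force: [0.4, -0.2, 0.3]
opening: 1.004
grasp_force: 0.0
```

Run:
```python
from h import *
o,c,W=snap("w11")
for z in ((.012,.027),(.03,.06),(.06,.078),(.078,.095)): blob(W,(.4322,-.0486),.04,*z)
plan(o,(.4322,-.0486,.018),56)
```

```text
3008 mean [ 0.438  -0.0379  0.0214] rect [429.5 -44.5] [42.9 70.3] 53.8
1378 mean [ 0.4342 -0.0455  0.0418] rect [432.7 -48. ] [11.3 47.8] 56.3
1848 mean [ 0.4334 -0.047   0.0722] rect [432.3 -48.3] [12.8 48.1] 55.1
610 mean [ 0.4327 -0.0477  0.0861] rect [432.4 -48.6] [13.4 14. ] 8.1
cur [ 0.4341 -0.0469  0.1413] psi 56.34 -> shift cm [-0.25 -0.05 12.33] twist 0.34 dist 12.3
```

Call:
{"op": "servo_tool", "data": {"motion": [[[-0.2,-0.1,3,0,-1],[-0.2,-0.1,7,0,-1],[-0.2,-0.1,10,0,-1],[-0.2,-0.1,12.3,0,-1],[-0.2,-0.1,12.3,0,-1]]]}}

```text
time_s: 18.55
eef_pos: [0.4303, -0.0469, 0.0163]
eef_rot: [-0.002, 0.881, 0.472, -0.002]
wrist_force: [-0.4, -0.1, 0.7]
opening: 0.999
grasp_force: 0.0
```

Call:
{"op": "servo_tool", "data": {"motion": [[[0,0,0,0,-1],[0,0,0,0,0.8],[0,0,0,0,0.8],[0,0,0,0,0.8],[0,0,0,0,0.8]]]}}

```text
time_s: 19.05
eef_pos: [0.433, -0.0489, 0.0198]
eef_rot: [0.001, 0.882, 0.472, 0.001]
wrist_force: [-1.3, 1.8, 7.9]
opening: 0.551
grasp_force: 60.8
```

Call:
{"op": "servo_tool", "data": {"motion": [[[0,0,-3,0,0.8],[0,0,-7,0,0.8],[0,0,-11,0,0.8],[0,0,-15,0,0.8],[0,0,-18,0,0.8]]]}}

```text
time_s: 19.55
eef_pos: [0.4323, -0.0488, 0.2013]
eef_rot: [0.001, 0.882, 0.472, 0.001]
wrist_force: [0.8, 0.3, -2.0]
opening: 0.554
grasp_force: 62.9
```

Run:
```python
from h import *
from bench import ctrl
plan(ctrl.get_obs(),(.5513,.302,.2),94.75)
```

```text
cur [ 0.4323 -0.0488  0.2013] psi 56.27 -> shift cm [35.78 -9.58  0.12] twist -38.48 dist 37.0
```

Call:
{"op": "servo_tool", "data": {"motion": [[[4,-1,0,0,0.8],[8.5,-2,0,0,0.8],[13,-3.5,0,0,0.8],[17.5,-4.5,0,0,0.8],[22,-6,0,0,0.8]]]}}

```text
time_s: 20.05
eef_pos: [0.5045, 0.1693, 0.1986]
eef_rot: [0.0, 0.882, 0.471, 0.0]
wrist_force: [1.7, -0.7, -2.2]
opening: 0.556
grasp_force: 63.3
```

Call:
{"op": "servo_tool", "data": {"motion": [[[4.5,-1,0,-8,0.8],[9,-2.3,0,-16,0.8],[13.8,-3.6,0,-24,0.8],[13.8,-3.6,0,-32,0.8],[13.8,-3.6,0,-38.5,0.8]]]}}

```text
time_s: 20.55
eef_pos: [0.5502, 0.304, 0.1974]
eef_rot: [-0.0, 0.674, 0.739, -0.001]
wrist_force: [0.0, -0.7, -2.6]
opening: 0.55
grasp_force: 63.2
```

Call:
{"op": "servo_tool", "data": {"motion": [[[0,0,3,0,0.8],[0,0,6,0,0.8],[0,0,9,0,0.8],[0,0,11,0,0.8],[0,0,12,0,0.8]]]}}

```text
time_s: 21.05
eef_pos: [0.549, 0.3017, 0.0757]
eef_rot: [-0.001, 0.677, 0.736, -0.002]
wrist_force: [0.2, -0.8, -2.4]
opening: 0.551
grasp_force: 63.3
```

Call:
{"op": "servo_tool", "data": {"motion": [[[0,0,0,0,0.8],[0,0,0,0,0.8],[0,0,0,0,0.8]]]}}

```text
time_s: 21.35
eef_pos: [0.5521, 0.3028, 0.0802]
eef_rot: [0.001, 0.677, 0.736, 0.001]
wrist_force: [0.1, 0.2, -2.7]
opening: 0.553
grasp_force: 63.3
```

Run:
```python
from h import *
o,c,W=snap("w12");print(o["wrist_force"])
R=Ro.from_quat(np.r_[o["eef_rot"][1:],o["eef_rot"][0]]).as_matrix();L=(W-o["eef_pos"])@R
k=(abs(L[...,0]-.018)<.008)&(abs(L[...,1])<.027)&(L[...,2]>-.012)&(L[...,2]<.006);Q=L[k];print(len(Q),np.percentile(Q[:,2],[5,25,50,75]).round(4), "xmax",Q[:,0].max())
print("sph");blob(W,(.544,.39),.045,.09,.11)
plan(o,(.5513,.302,.0255),94.75)
```

```text
[ 0.09397149  0.17389833 -2.70803464]
5184 [-0.0031 -0.0023 -0.0018 -0.0011] xmax 0.02270054053876463
sph
2364 mean [0.5446 0.3923 0.0988] rect [544.7 392.3] [15.4 15.3] 47.3
cur [0.5521 0.3028 0.0802] psi 94.77 -> shift cm [-0.08 -0.1   5.47] twist 0.02 dist 5.5
```

Call:
{"op": "servo_tool", "data": {"motion": [[[0,0,1,0,0.8],[0,0,2,0,0.8],[0,0,3,0,0.8],[0,0,3.6,0,0.8],[0,0,4.2,0,0.8]]]}}

```text
time_s: 21.9
eef_pos: [0.5504, 0.3023, 0.0351]
eef_rot: [-0.0, 0.677, 0.736, -0.001]
wrist_force: [0.3, -0.0, -2.3]
opening: 0.552
grasp_force: 63.3
```

Call:
{"op": "servo_tool", "data": {"motion": [[[0,0,0.4,0,0.8],[0,0,0.8,0,0.8],[0,0,1.2,0,0.8],[0,0,1.25,0,0.8],[0,0,1.25,0,0.8]]]}}

```text
time_s: 22.4
eef_pos: [0.5511, 0.3025, 0.0259]
eef_rot: [0.0, 0.677, 0.736, 0.0]
wrist_force: [-5.3, -3.8, 11.0]
opening: 0.557
grasp_force: 64.7
```

Call:
{"op": "servo_tool", "data": {"motion": [[[0,0,0,0,0.2],[0,0,0,0,-1],[0,0,0,0,-1],[0,0,0,0,-1],[0,0,0,0,-1]]]}}

```text
time_s: 22.9
eef_pos: [0.551, 0.3024, 0.0238]
eef_rot: [0.0, 0.677, 0.736, 0.0]
wrist_force: [-0.2, 0.3, 0.2]
opening: 0.999
grasp_force: 0.0
```

Call:
{"op": "servo_tool", "data": {"motion": [[[0,0,-4,0,-1],[0,0,-8,0,-1],[0,0,-12,0,-1],[0,0,-16,0,-1],[0,0,-16,0,-1]]]}}

```text
time_s: 23.4
eef_pos: [0.5548, 0.3038, 0.1913]
eef_rot: [0.003, 0.677, 0.736, 0.005]
wrist_force: [0.8, 0.2, 0.3]
opening: 1.0
grasp_force: 0.0
```

Call:
{"op": "servo_tool", "data": {"motion": [[[0,0,0,0,-1],[0,0,0,0,-1],[0,0,0,0,-1]]]}}

```text
time_s: 23.7
eef_pos: [0.5498, 0.302, 0.1817]
eef_rot: [-0.001, 0.677, 0.736, -0.002]
wrist_force: [-0.2, 0.5, 0.4]
opening: 0.999
grasp_force: 0.0
```

Run:
```python
from h import *
o,c,W=snap("w13");P=W.reshape(-1,3)
print("slit");[blob(W,(.5513,.3025),.045,a,b) for a,b in((.024,.032),(.06,.082),(.084,.1))]
k=P[(np.hypot(P[:,0]-.551,P[:,1]-.3025)<.04)]
q=k[(k[:,2]>.024)&(k[:,2]<.032)];A=np.c_[q[:,:2]-[.551,.3025],np.ones(len(q))];print("plate",np.linalg.lstsq(A,q[:,2],rcond=None)[0])
print("holder");blob(W,(.5587,.2108),.04,.043,.054)
print("vial");blob(W,(.405,.138),.03,.005,.035);blob(W,(.405,.138),.03,.04,.055)
plan(o,(.406,.142,.17),80)
```

```text
slit
2240 mean [0.55   0.3145 0.0279] rect [551.2 303.1] [60.2 43.9] 5.2
1502 mean [0.5509 0.3048 0.0775] rect [551.1 302.8] [48.1 12.5] 5.3
464 mean [0.551  0.3036 0.0923] rect [551.2 302.8] [13.5 13.7] 48.5
plate [ 0.0024635  -0.02272669  0.02820397]
holder
1967 mean [0.5588 0.2112 0.0473] rect [558.9 210.5] [42.1 44.9] 5.2
vial
36 mean [0.3949 0.1484 0.0159] rect [395.3 149. ] [6.5 2.3] 55.0
few 0
cur [0.5498 0.302  0.1817] psi 94.76 -> shift cm [-14.75 -15.65   1.23] twist 14.76 dist 21.5
```

Call:
{"op": "servo_tool", "data": {"motion": [[[-3.4,-3.4,0,0,-1],[-6.8,-6.8,0,0,-1],[-10.2,-10.2,0,0,-1],[-13.6,-13.6,1,0,-1],[-14.7,-15.6,3,0,-1]]]}}

```text
time_s: 24.25
eef_pos: [0.4061, 0.141, 0.1535]
eef_rot: [0.0, 0.678, 0.735, -0.0]
wrist_force: [0.5, -0.1, -0.5]
opening: 1.006
grasp_force: 0.0
```

Call:
{"op": "servo_tool", "data": {"motion": [[[0,0,1.5,0,-1],[0,0,2,0,-1],[0,0,2,0,-1],[0,0,2,0,-1],[0,0,2,0,-1]]]}}

```text
time_s: 24.75
eef_pos: [0.4085, 0.1433, 0.1345]
eef_rot: [0.0, 0.677, 0.736, 0.0]
wrist_force: [-0.1, 0.3, -0.3]
opening: 0.999
grasp_force: 0.0
```

Run:
```python
from h import *
o,c,W=snap("w14")
print("vial");[blob(W,(.405,.142),.022,a,b) for a,b in ((.005,.035),(.035,.043),(.0425,.055))]
plan(o,(.406,.142,.0125),94.75)
```

```text
vial
494 mean [0.406  0.1507 0.0178] rect [406.1 148.6] [12.7 23.4] 89.5
107 mean [0.4059 0.151  0.0402] rect [405.8 146.5] [20.  14.2] 15.6
904 mean [0.4064 0.1437 0.0448] rect [406.4 143.5] [20.3 20.4] 67.9
cur [0.4085 0.1433 0.1345] psi 94.81 -> shift cm [-0.11 -0.27 12.2 ] twist 0.06 dist 12.2
```

View pics/w14.png

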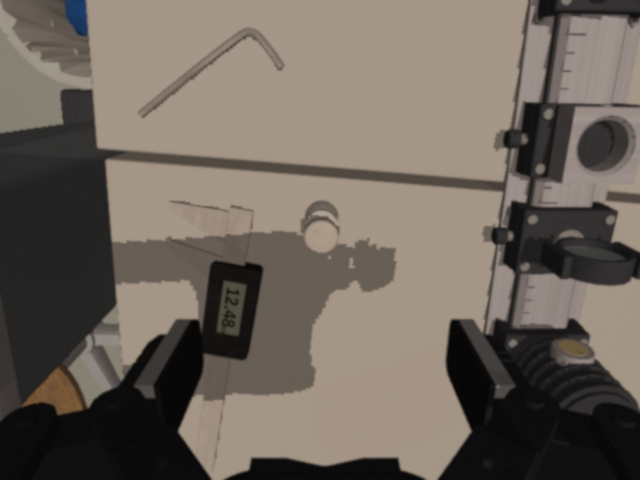

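Call:
{"op": "servo_tool", "data": {"motion": [[[0,-0.2,3,0,-1],[0,-0.2,6,0,-1],[0,-0.2,9,0,-1],[0,-0.2,11.5,0,-1],[0,-0.2,12.2,0,-1]]]}}

```text
time_s: 25.3
eef_pos: [0.404, 0.1428, 0.0099]
eef_rot: [-0.001, 0.677, 0.736, -0.001]
wrist_force: [-0.2, 1.4, -0.4]
opening: 0.998
grasp_force: 0.0
```

Call:
{"op": "servo_tool", "data": {"motion": [[[0,0,0,0,-1],[0,0,0,0,-1],[0,0,0,0,-0.2],[0,0,0,0,0.1],[0,0,0,0,0.3]]]}}

```text
time_s: 25.8
eef_pos: [0.4063, 0.1429, 0.0126]
eef_rot: [0.001, 0.677, 0.736, 0.001]
wrist_force: [0.6, -0.2, 0.3]
opening: 0.515
grasp_force: 0.0
```

Call:
{"op": "servo_tool", "data": {"motion": [[[0,0,0,0,0.7],[0,0,0,0,0.7],[0,0,0,0,0.7],[0,0,0,0,0.7]]]}}

```text
time_s: 26.2
eef_pos: [0.406, 0.1428, 0.0123]
eef_rot: [0.0, 0.677, 0.736, 0.0]
wrist_force: [-0.9, 0.3, 6.3]
opening: 0.237
grasp_force: 58.5
```

Call:
{"op": "servo_tool", "data": {"motion": [[[0,0,-3,0,0.7],[0,0,-7,0,0.7],[0,0,-11,0,0.7],[0,0,-14,0,0.7],[0,0,-14,0,0.7]]]}}

```text
time_s: 26.7
eef_pos: [0.4088, 0.1431, 0.1563]
eef_rot: [0.003, 0.677, 0.736, 0.003]
wrist_force: [0.7, -0.0, -0.1]
opening: 0.246
grasp_force: 59.1
```

Run:
```python
from h import *
from bench import ctrl
plan(ctrl.get_obs(),(.5588,.2107,.152),94.75)
```

```text
cur [0.4088 0.1431 0.1563] psi 94.78 -> shift cm [ 5.49 15.51  0.56] twist 0.03 dist 16.5
```

Call:
{"op": "servo_tool", "data": {"motion": [[[1.3,4,0,0,0.7],[2.6,8,0,0,0.7],[3.9,12,0,0,0.7],[5.4,15.7,0,0,0.7],[5.4,15.7,2,0,0.7]]]}}

```text
time_s: 27.2
eef_pos: [0.5632, 0.2114, 0.1332]
eef_rot: [0.002, 0.677, 0.736, 0.003]
wrist_force: [0.1, -0.8, -1.6]
opening: 0.246
grasp_force: 59.1
```

Call:
{"op": "servo_tool", "data": {"motion": [[[0,0,2,0,0.7],[0,0,4,0,0.7],[0,0,5,0,0.7],[0,0,5,0,0.7],[0,0,5,0,0.7]]]}}

```text
time_s: 27.7
eef_pos: [0.5577, 0.2096, 0.0819]
eef_rot: [-0.0, 0.677, 0.736, -0.0]
wrist_force: [0.5, 0.2, 0.8]
opening: 0.242
grasp_force: 59.1
```

Call:
{"op": "servo_tool", "data": {"motion": [[[0,0,0,0,0.7],[0,0,0,0,0.7],[0,0,0,0,0.7],[0,0,0,0,0.7]]]}}

```text
time_s: 28.1
eef_pos: [0.5579, 0.2097, 0.0824]
eef_rot: [0.0, 0.677, 0.736, 0.0]
wrist_force: [0.4, 0.4, 0.3]
opening: 0.241
grasp_force: 59.1
```

Run:
```python
from h import *
o,c,W=snap("w15")
plan(o,(.5587,.2102,.046),94.75)
print("holder");blob(W,(.5587,.2108),.035,.043,.054);blob(W,(.5587,.2108),.05,.024,.032)
R=Ro.from_quat(np.r_[o["eef_rot"][1:],o["eef_rot"][0]]).as_matrix();L=(W-o["eef_pos"])@R
k=(abs(L[...,0])<.02)&(abs(L[...,1])<.02)&(L[...,2]>-.05)&(L[...,2]<.02);Q=L[k]
for z in np.arange(-.05,.02,.005):
    q=Q[(Q[:,2]>z)&(Q[:,2]<z+.005)]
    if len(q)>20: print(z.round(3),len(q),q.min(0).round(4),q.max(0).round(4))
```

```text
cur [0.5579 0.2097 0.0824] psi 94.77 -> shift cm [0.04 0.08 3.64] twist 0.02 dist 3.6
holder
3547 mean [0.558  0.219  0.0474] rect [558.6 211. ] [42.2 43.6] 4.8
2811 mean [0.5578 0.2161 0.0281] rect [559.5 199.6] [60.2 66.6] 4.6
-0.05 1333 [-0.0106 -0.02   -0.05  ] [ 0.0134  0.0199 -0.045 ]
-0.045 638 [-0.0101 -0.0198 -0.045 ] [ 0.013   0.0197 -0.04  ]
-0.04 681 [-0.01 -0.02 -0.04] [ 0.0128  0.0199 -0.035 ]
-0.035 3374 [-0.0097 -0.02   -0.035 ] [ 0.0129  0.0199 -0.03  ]
-0.03 987 [-0.0099 -0.0199 -0.03  ] [ 0.0127  0.0199 -0.025 ]
-0.025 523 [-0.0102 -0.02   -0.025 ] [ 0.0126  0.02   -0.02  ]
-0.02 401 [-0.0015 -0.0198 -0.02  ] [ 0.0129  0.0199 -0.015 ]
-0.015 218 [-0.0028 -0.0168 -0.015 ] [ 0.0125  0.018  -0.01  ]
-0.01 1479 [-0.0036 -0.0106 -0.01  ] [ 0.0125  0.0104 -0.005 ]
-0.005 337 [ 0.0003 -0.0109 -0.005 ] [ 0.0122  0.0107 -0.    ]
-0.0 278 [ 0.0022 -0.0111  0.    ] [0.0124 0.011  0.005 ]
0.005 267 [ 0.0012 -0.011   0.005 ] [0.0122 0.0117 0.01  ]
0.01 57 [ 0.0033 -0.0107  0.01  ] [0.0119 0.0105 0.0122]
```

View pics/w15.png

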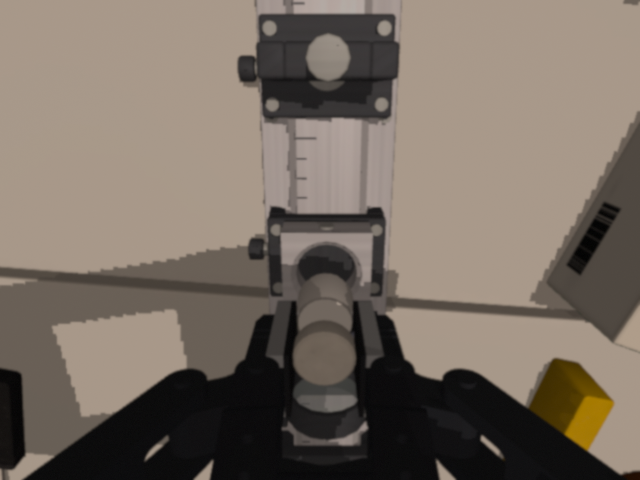

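Call:
{"op": "servo_tool", "data": {"motion": [[[0.05,0.08,0.6,0,0.7],[0.05,0.08,1.2,0,0.7],[0.05,0.08,1.8,0,0.7],[0.05,0.08,2.4,0,0.7],[0.05,0.08,2.9,0,0.7]]]}}

```text
time_s: 28.65
eef_pos: [0.558, 0.2102, 0.0519]
eef_rot: [-0.0, 0.677, 0.736, -0.0]
wrist_force: [-1.0, 0.1, -0.9]
opening: 0.239
grasp_force: 59.1
```

Call:
{"op": "servo_tool", "data": {"motion": [[[0,0,0.3,0,0.7],[0,0,0.5,0,0.7],[0,0,0.75,0,0.7],[0,0,0.75,0,0.7],[0,0,0.75,0,0.7]]]}}

```text
time_s: 29.15
eef_pos: [0.5586, 0.2103, 0.0455]
eef_rot: [0.0, 0.677, 0.736, 0.0]
wrist_force: [-0.2, -0.1, 0.0]
opening: 0.245
grasp_force: 59.1
```

Call:
{"op": "servo_tool", "data": {"motion": [[[0,0,0,0,0.35],[0,0,0,0,0.2],[0,0,0,0,-0.2],[0,0,0,0,-0.5],[0,0,0,0,-0.5]]]}}

```text
time_s: 29.65
eef_pos: [0.5583, 0.2102, 0.0453]
eef_rot: [-0.0, 0.677, 0.736, -0.0]
wrist_force: [-0.5, -0.2, -0.2]
opening: 0.748
grasp_force: 0.0
```

Call:
{"op": "servo_tool", "data": {"motion": [[[0,0,-2,0,-0.5],[0,0,-5,0,-0.5],[0,0,-9,0,-0.5],[0,0,-13,0,-0.5],[0,0,-16,0,-0.5]]]}}

```text
time_s: 30.15
eef_pos: [0.559, 0.2104, 0.2083]
eef_rot: [0.001, 0.677, 0.736, 0.001]
wrist_force: [0.8, 0.3, -0.5]
opening: 0.752
grasp_force: 0.0
```

Call:
{"op": "servo_tool", "data": {"motion": [[[0,-4,0,0,-0.5],[0,-8,0,0,-0.5],[0,-8,0,0,-0.5],[0,-8,0,0,-0.5],[0,-8,0,0,-0.5]]]}}

```text
time_s: 30.65
eef_pos: [0.4799, 0.2036, 0.2059]
eef_rot: [0.001, 0.677, 0.736, 0.001]
wrist_force: [0.0, 0.5, 0.6]
opening: 0.748
grasp_force: 0.0
```

Run:
```python
from h import *
from bench import ctrl
o,c,W=snap("w16");print(o["eef_pos"],o["time_s"])
[blob(W,(.5586,.211),.02,a,b) for a,b in((.043,.054),(.055,.074),(.074,.09))]
c=ctrl.camera("top");W=cloud(c)
print("mirror");blob(W,(.428,-.312),.05,.03,.11);blob(cloud(load("top0")),(.428,-.312),.05,.03,.11)
cv2.imwrite("pics/fin.png",cv2.resize(ctrl.camera("side")["pixels"][180:420,160:400,::-1],(600,600),interpolation=cv2.INTER_CUBIC))
```

```text
[0.47987148 0.20362465 0.20593864] 30.65
1136 mean [0.5553 0.2147 0.0482] rect [557.4 212.2] [39.8 36.2] 46.8
105 mean [0.553  0.2153 0.0662] rect [554.2 213.9] [21.4 13.9] 48.6
706 mean [0.5582 0.2112 0.0777] rect [558.6 210.6] [19.8 20.4] 51.4
mirror
325 mean [ 0.4251 -0.3074  0.0847] rect [ 429.7 -311.1] [55.4 55.1] 4.4
321 mean [ 0.4251 -0.3075  0.0849] rect [ 429.8 -311.7] [55.5 55.5] 4.5
```

View pics/fin.png

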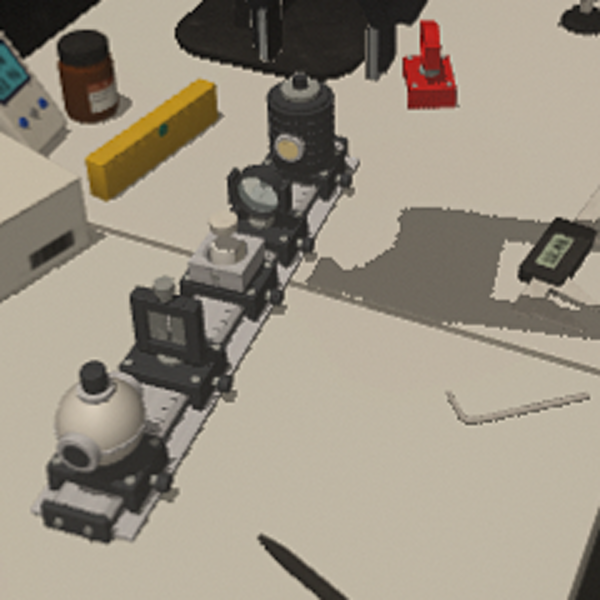

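The side view shows lamp, lens, holder with the upright vial (about 225,245), slit and sphere in order on the rail. The cap top is at 0.078 m, as expected, and the mirror hasn't moved.

```bash
python3 -c "
from bench import ctrl
print(ctrl.hand_in())"
```

```text
the job is handed in; nothing more can be done
None
```

The job is handed in, but the hand-in returned no verdict: my last measurements put the carriers fully down on the rail (lens 89 mm from the lamp, holder 64 mm behind it, slit 90 mm from the sphere), the vial upright in its pocket and the mirror unmoved; on the first lens grasp the fingers pressed on the lens top (about 70 N at the wrist, no visible displacement), because the fingertips sit about 34 mm farther back than `ctrl.tip_reach` says, and I used the measured offset after that.

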